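Gauge the empty riser socket and fit the post that stands level

TASK

The counter riser is missing one of its four posts. Take the depth rod from its holder, lower it gently to the bottom of the empty socket to feel how deep it is, and put the rod back upright in its holder; then take from the rack only the one post that will stand level with the three posts already in place, and press it gently but fully home past the catch in the bottom of the socket. Move just that one post, and leave the calculator, mug and tape roll where they are.

Things in the scene. Friction and masses are not known exactly. Their poses are not given: they have to be found in the camera images.
- riser: Fixed pale wooden riser base: a block 160 (its x) by 220 (its y) by 54 mm high; origin at the centre of its underside, z up. Three posts stand fixed in its other corners, 100 mm (along x) and 150 mm (along y) from the empty socket; their 26 mm black caps end 60 mm above the block's top (114 mm above the table).
- socket (a point): Centre of the mouth of the riser's empty round socket, in the block's top face, 54 mm above the table, at x = -50, y = +75 mm in the riser's frame; z up, axes as the riser's. The hole is 19.2 mm in diameter with a thin dark ring round its mouth, straight down, with a hard flat floor; its depth is 18, 30 or 42 mm, not known beforehand. Near the floor is a ball catch (see level).
- level (a point): Point on the socket's axis 60 mm above its mouth, where the top of the right post ends when fully home; a wrong post ends 12 or 24 mm too high or low. The catch: two sprung steel balls facing each other (along the riser's y, 15 mm apart), 5 mm above the socket's floor. A post meets them about 7 mm short of the floor and needs roughly 6 to 12 N to pass; a rod near the axis passes freely.
- rack: Fixed plywood rack, 220 (its x) by 60 (its y) by 36 mm high, with three blind holes of 20.5 mm diameter, 20 mm deep, 70 mm apart along its x, at x = -70, 0 and 70 mm, y = 0; each holds one loose post. Origin at the centre of its underside, z up.
- post_short_mid (a point): Loose aluminium post, 18 mm diameter, with a black round cap (26 mm diameter, 30 mm tall) on its upper end; foot bevelled 1.5 mm; 78 mm long overall, the shortest of the three, 40 g. Stands cap-up in any of the rack's holes, foot 16 mm above the table. The point is its centre, half-way up (39 mm below its top); z along the post to the cap; grip it by the cap.
- post_medium_mid (a point): Loose aluminium post, 18 mm diameter, with a black round cap (26 mm diameter, 30 mm tall) on its upper end; foot bevelled 1.5 mm; 90 mm long overall, the middle one of the three, 40 g. Stands cap-up in any of the rack's holes, foot 16 mm above the table. The point is its centre, half-way up (45 mm below its top); z along the post to the cap; grip it by the cap.
- post_long_mid (a point): Loose aluminium post, 18 mm diameter, with a black round cap (26 mm diameter, 30 mm tall) on its upper end; foot bevelled 1.5 mm; 102 mm long overall, the longest of the three, 40 g. Stands cap-up in any of the rack's holes, foot 16 mm above the table. The point is its centre, half-way up (51 mm below its top); z along the post to the cap; grip it by the cap.
- post_short: The shortest post; origin at the centre of its foot.
- post_medium: The middle-length post; origin at the centre of its foot.
- post_long: The longest post; origin at the centre of its foot.
- holder_top (a point): Centre of the top of the fixed aluminium rod holder, a block 60 x 60 x 85 mm high; this point is the mouth of its round hole, 16 mm in diameter and 80 mm deep, 85 mm above the table; z up.
- rod_grip (a point): Centre of the grip of the loose depth rod: a grey round grip, 24 mm diameter and 40 mm tall, on a steel shaft of 8 mm diameter and 70 mm length (tip 90 mm below this point) with dark rings 18, 30 and 42 mm from the tip; about 90 g; z up. It stands in the holder, grip resting on the holder's top, this point 20 mm above that top.
- rod_tip (a point): Centre of the lower end of the depth rod's shaft, 90 mm below the grip's centre.
- rod: The depth rod; origin at the tip of its shaft, z up along it.
- calculator: Bystander: loose desk calculator 150 x 110 x 26 mm, origin under its centre.
- mug: Bystander: loose white mug, 80 mm diameter, 90 mm high, origin under its centre.
- tape: Bystander: loose roll of packing tape lying flat, 90 mm diameter, 48 mm high, origin under its centre.
Mind the look-alikes: they are no part of the job. Leave any purple look-alike of the rod alone.

How it is judged (in metres and radians):
On the way, in this order (a step that is already met when the one before it is completed fails the run):
1. the depth rod, upright, rests on the bottom of the empty socket, pressed with at least 1 N (horizontal distance between rod_tip and socket below 0.008 m and z of rod_tip in the frame of socket below -0.015 m and angle between rod_tip's own z axis and vertical below 0.2 rad and contact force between rod_c0 and anything else above 1 N), for 0.2 s.
2. the rod stands back in its holder (horizontal distance between rod_grip and holder_top below 0.008 m and z of rod_grip in the frame of holder_top between 0.015 and 0.025 m and angle between rod_grip's own z axis and vertical below 0.12 rad and linear speed of rod below 0.02 m/s), for 0.2 s.
At the end, for the whole second after the job is handed in: One post stands in the riser's socket (axis within 8 mm, tilt under 0.12 rad), its top level with the other three posts to within 3 mm, at rest and released; the depth rod stands upright in its holder (within 8 mm sideways, 5 mm in height, tilt under 0.12 rad) (all of step 2 and ((horizontal distance between post_short_mid and socket below 0.008 m and z of post_short_mid in the frame of socket between 0.018 and 0.024 m and angle between post_short_mid's own z axis and vertical below 0.12 rad and linear speed of post_short below 0.02 m/s) or (horizontal distance between post_medium_mid and socket below 0.008 m and z of post_medium_mid in the frame of socket between 0.012 and 0.018 m and angle between post_medium_mid's own z axis and vertical below 0.12 rad and linear speed of post_medium below 0.02 m/s) or (horizontal distance between post_long_mid and socket below 0.008 m and z of post_long_mid in the frame of socket between 0.006 and 0.012 m and angle between post_long_mid's own z axis and vertical below 0.12 rad and linear speed of post_long below 0.02 m/s))); the robot touches nothing.
It fails at once if the depth rod's shaft is pushed against anything with more than 35 N (contact force between rod_c0 and anything else above 35 N).
It fails at once if a post's foot is pushed against anything with more than 45 N (contact force between any of post_short_c0, post_medium_c0, post_long_c0 and anything else above 45 N).
It fails at once if more than one post is moved by over 20 mm (distance of each of post_short_mid, post_medium_mid from where it was at the start of the episode above 0.02 m or distance of each of post_short_mid, post_long_mid from where it was at the start of the episode above 0.02 m or distance of each of post_medium_mid, post_long_mid from where it was at the start of the episode above 0.02 m).
It fails at once if the calculator, mug or tape roll is moved by over 30 mm (distance of any of calculator, mug, tape from where it was at the start of the episode above 0.03 m).
It also fails if it takes over 72 s, if anything falls off the work surface, if the arm or the gripper's body presses on something with over 40 N, if the wrist force passes 120 N, or if a joint passes its speed limit or range.

ROBOT

A 7-joint arm with a two-finger parallel gripper is mounted at the origin on the work surface. World frame = base frame: x ahead of the robot, y to its left, z up, the work surface at z = 0. Lengths are in mm, angles in rad, forces in N, time in s.
With the tool pointing down it reaches from about 425 to 1025 mm from the base axis. Payload 9.4 kg.
Tool frame: the origin (TCP) lies at the centre of the arm's flange, where the gripper is bolted on; the fingertips stand 173 mm ahead of it and the grasp point (between the pads) lies 155 mm ahead of it (arm.hold_point_z is the distance from the TCP to the grasp point, in mm); z points along the fingers, y is the line along which they close (so a half turn about z gives the same grasp; the last joint's range is limited). The gripper opens to 85 mm and grips with 20 to 120 N. Pads are 22 mm wide; open, the fingers measure 114 mm over their backs; the gripper's body (76 mm by 85 mm) begins 54 mm behind the grasp point. The pads swing forward as they close: fully open they stand 13 mm farther back than shut.
Start: joints at [-1.315, 0.599, -0.003, 1.599, 0.002, 0.943, -0.08], TCP at [236.847, 685.221, 404.675] pointing down, gripper open.
Joint ranges: [-2.57, 2.57], [-0.35, 1.97], [-1.29, 1.29], [0.11, 2.56], [-1.05, 4.19], [0.11, 1.86], [-2.63, 2.63]. Speed limits (rad/s): [2.22, 2.22, 3.01, 3.01, 3.14, 3.14, 3.14].

INTERFACE

Orientations are given as [roll, pitch, yaw] about the fixed x, y, z axes, in that order (R = Rz(yaw) Ry(pitch) Rx(roll)).
In Python, from station import arm gives the robot as it stands.
- The arm moves only by the tool jog_arm, never from a script. Its argument "increments" is a list of rows, each a list of 6 numbers: the shift along the world's x, y, z in units of 12 cm (1.0 is 12 cm), then the turn, a rotation vector about the world's x, y, z in units of 90 degrees (1.0 is 90 degrees). A call has 1 to 20 rows; each row is the pose to reach, as a shift and turn from the pose commanded when the call began; what a row does not reach only later rows make up. A row lasts 1/8 s, in which the tool goes at most 62.5 mm and 10.7 degrees, less where a joint would pass 70% of its speed; a pose out of reach is approached as far as the arm can. A call with a number of a shift or a turn outside -1 to 1 is refused whole. A call with a gripper value outside its range is refused whole. "grip" is the closure, from 0 (fully open) to 1 (shut), set as the call begins (left out, the last holds). The fingers move at their own pace and stop on an object; the grip force is fixed at half the most. Time passes only in rows, so rows that repeat a pose let the fingers close. It gives the time, the measured TCP pose, the force, the opening and the grip force at its end, in the units of the state.
- arm.read_state(): the state, without advancing time (a new reading comes with each control period).
- arm.read_camera(name): name is "scene" or "top" or "wrist"; returns a dict with "image" (384x512x3 uint8, red, green, blue), "mtx" (3x3 intrinsics, pixels), "R" (3x3) and "t" (3): a world point X has camera coordinates R X + t; the wrist camera has in their place "mount" (4x4, takes a point from camera to tool coordinates, whose origin is the TCP and whose axes are the flange's). Camera axes: x right, y down, z forward; pixel columns grow to the right and rows downward; lengths in mm; the calibration is good to about 2 mm. A picture is of the moment at which its call begins: read the wrist's pose just before it. There is no depth.
- arm.job_done(): hands the job in; it is judged then, once.
Trained networks look in a picture, given as the dict that the camera call returned (one of the last four; its "shot" number tells which), for a name from the list of things; names that differ only in an ending like _2 or _b are one class to them, and where a whole thing is asked for, a point or a joint stands for the part that bears it (a point fixed in the world has none). Each returns a list of dicts, best first, with "score" (0 to 1); they miss things now and then, are a little off and sometimes report something else, mostly with a low value. They report only what shows in the picture. A call takes as long as a camera call. They do not tell look-alikes from the thing itself.
- arm.recognise(name, picture): "point" ([x, y, z] in mm, in world coordinates, good to about 4 mm: the middle of the surface that is visible of it).
- arm.outline_of(name, picture): "mask" (384x512 bool, what is visible of it).
- arm.mark_of(name, picture): "point" ([x, y, z] in mm, in world coordinates, good to about 4 mm: a listed point, or the origin of a listed thing).
The state is a dict: "time_s": time; "q": joint angles; "qd": joint speeds; "joint_torque": joint torques, N m; "tool_pos": TCP position; "tool_rot": TCP orientation; "wrist_force": force on the tool from outside, world axes, zero at the start; "ft_torque": the same for the moment, N m; "finger_gap": finger opening in mm; "finger_force": force on a finger pad.
Only numpy, scipy, OpenCV 4.12 (cv2) and the standard library are available. Lean on these libraries where they do the work, as an engineer would, in place of code of your own. Each camera call takes 0.05 s, during which the arm holds its last target. There are 200 camera calls.

## Working session

There is one attempt and no reset: what is moved stays moved. The work goes in short steps, Python scripts to look and compute and a tool call to move; the robot and the scene stay as the last step left them, time stands still between calls to the robot, and variables do not carry over. Pictures are saved under pics/ and viewed, at most 10 in all, crops included, and the job is handed in when it is done.

Besides the shell and the picture viewer there is one more tool, called as a command line: name --pt "numbers of a row" for each row, then --argument value for the rest. jog_arm: Moves the arm, as the interface text tells. Shifts and turns lie within -1 to 1; 1 stands for 12 cm of shift or 90 degrees of turn. Its arguments: {"type":"object","properties":{"increments":{"type":"array"},"grip":{"type":"number"}},"required":["increments"]}

```bash
mkdir -p pics
cat > h.py <<'E'
import numpy as np, cv2
from station import arm
def save(p,n,crop=None,s=1):
    im=p["image"][:,:,::-1]
    if crop: x0,y0,x1,y1=crop; im=im[y0:y1,x0:x1]
    im=cv2.resize(np.ascontiguousarray(im),None,fx=s,fy=s,interpolation=cv2.INTER_CUBIC); cv2.imwrite("pics/"+n,im)
def proj(p,X):
    c=p["R"]@np.array(X,float)+p["t"]; u=p["mtx"]@c; return u[:2]/u[2]
def ray(p,uv,z):
    R=np.array(p["R"]);t=np.array(p["t"]); d=R.T@np.linalg.inv(p["mtx"])@np.array([uv[0],uv[1],1.]); o=-R.T@t
    return o+d*(z-o[2])/d[2]
def wristcam():
    from scipy.spatial.transform import Rotation as Ro
    s=arm.read_state(); p=arm.read_camera("wrist")
    T=np.eye(4);T[:3,:3]=Ro.from_euler("xyz",s["tool_rot"]).as_matrix();T[:3,3]=s["tool_pos"]
    M=np.linalg.inv(T@np.array(p["mount"])); p["R"]=M[:3,:3];p["t"]=M[:3,3]; return p
E
python3 - <<'E'
from h import *
for c in ["top","scene"]:
    p=arm.read_camera(c)
    save(p,c+"0.png",s=1.5)
    for n in ["riser","socket","rack","post_short_mid","post_medium_mid","post_long_mid","holder_top","rod_grip","rod","calculator","mug","tape"]:
        print(c,n,[(np.round(r["point"]).tolist(),round(r["score"],2),np.round(proj(p,r["point"])).tolist()) for r in arm.mark_of(n,p)[:4]])
print(arm.read_state())
E
```

```text
top riser [([588.0, 35.0, 2.0], 0.72, [239.0, 192.0])]
top socket [([554.0, 117.0, 54.0], 0.77, [206.0, 201.0])]
top rack [([509.0, 317.0, 1.0], 0.76, [135.0, 221.0])]
top post_short_mid [([576.0, 318.0, 51.0], 0.42, [130.0, 193.0])]
top post_medium_mid [([511.0, 326.0, 59.0], 0.43, [125.0, 218.0])]
top post_long_mid [([438.0, 322.0, 70.0], 0.6, [123.0, 246.0])]
top holder_top [([452.0, -316.0, 90.0], 0.79, [378.0, 240.0]), ([439.0, 319.0, 14.0], 0.42, [131.0, 246.0])]
top rod_grip [([444.0, -223.0, 89.0], 0.68, [340.0, 243.0]), ([448.0, -404.0, 91.0], 0.45, [415.0, 242.0]), ([460.0, -315.0, 108.0], 0.44, [380.0, 236.0])]
top rod [([440.0, -223.0, -2.0], 0.68, [335.0, 247.0]), ([450.0, -406.0, -3.0], 0.67, [404.0, 243.0]), ([454.0, -317.0, 10.0], 0.65, [372.0, 241.0])]
top calculator [([511.0, 324.0, 54.0], 0.72, [126.0, 218.0]), ([821.0, 55.0, 1.0], 0.64, [232.0, 110.0]), ([552.0, 120.0, 117.0], 0.63, [201.0, 199.0]), ([578.0, 318.0, 54.0], 0.34, [130.0, 193.0])]
top mug [([698.0, -281.0, 1.0], 0.74, [354.0, 152.0])]
top tape [([454.0, -316.0, 105.0], 0.69, [380.0, 239.0]), ([745.0,
[... 1264 characters left out ...]
-1.31471635,  0.59925982, -0.00254644,  1.59939625,  0.00178931,
        0.94291212, -0.0797959 ]), 'qd': array([ 4.77003101e-04, -6.83070920e-05,  1.16447370e-03, -2.32743207e-04,
        5.91329489e-04, -2.93315062e-04, -1.78885137e-04]), 'joint_torque': array([-8.20041096e-04, -7.76229215e+01,  1.56366158e+00, -2.58393753e+01,
        1.23595589e-02,  1.89274004e-03, -4.14610145e-05]), 'tool_pos': array([236.80988136, 685.22744577, 404.70444683]), 'tool_rot': array([3.14156507e+00, 9.62690354e-06, 2.80887057e+00]), 'wrist_force': array([-0.04456919,  0.25450817,  0.48330392]), 'ft_torque': array([-0.04263242, -0.01503747, -0.00233011]), 'finger_force': 0.0, 'finger_gap': 85.4185657146154}
```

View pics/top0.png

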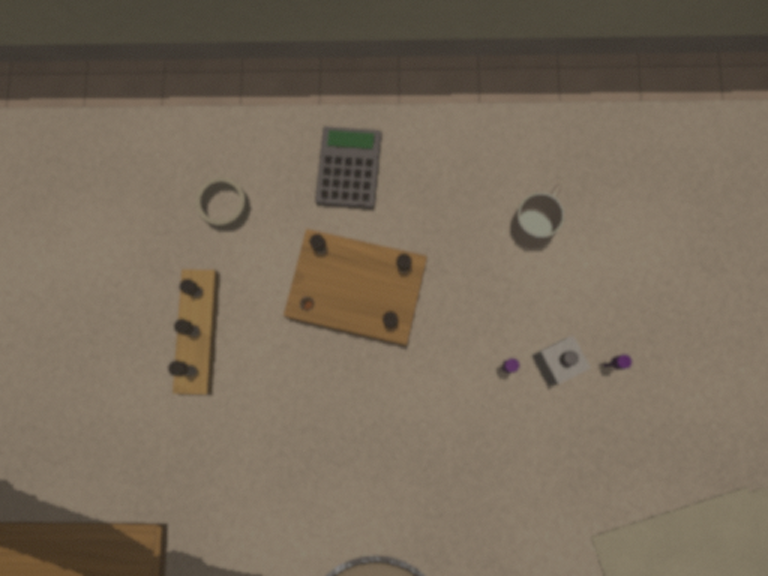

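View pics/scene0.png

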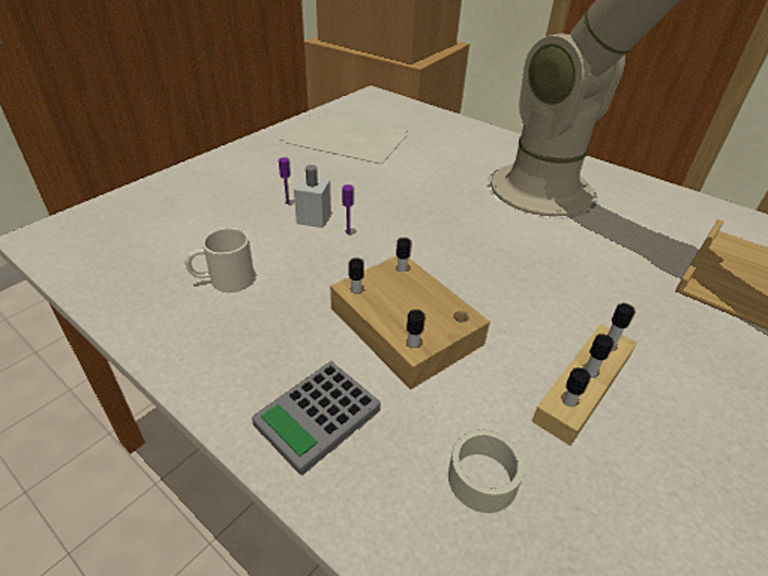

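The rod is the grey grip on the aluminium block at (380,239) in the top image, about (456,-315). The purple pins at (340,243) and (415,242) are look-alikes. The posts in the rack look short, medium, long from x=577 down to 437. I'm setting off in an arc via the socket.

jog_arm --pt "0.18 -0.32 0 0 0 -0.03" --pt "0.36 -0.64 0 0 0 -0.06" --pt "0.54 -0.945 0 0 0 -0.08" --grip 0

```text
time_s: 1.68
tool_pos: [302.2, 570.6, 404.7]
tool_rot: [3.141, 0.0, 2.682]
wrist_force: [1.2, 0.1, 0.9]
finger_gap: 85.5
finger_force: 0.0
```

jog_arm --pt "0.18 -0.32 0 0 0 -0.03" --pt "0.36 -0.64 0 0 0 -0.06" --pt "0.54 -0.945 0 0 0 -0.08"

```text
time_s: 2.05
tool_pos: [367.1, 457.1, 404.9]
tool_rot: [3.141, 0.0, 2.556]
wrist_force: [0.3, 0.1, 0.4]
finger_gap: 85.4
finger_force: 0.0
```

jog_arm --pt "0.18 -0.32 0 0 0 -0.03" --pt "0.36 -0.64 0 0 0 -0.06" --pt "0.54 -0.945 0 0 0 -0.08"

```text
time_s: 2.42
tool_pos: [431.9, 343.7, 404.9]
tool_rot: [3.141, 0.0, 2.43]
wrist_force: [0.7, 0.4, 0.3]
finger_gap: 85.3
finger_force: 0.0
```

jog_arm --pt "0.18 -0.32 0 0 0 -0.03" --pt "0.36 -0.64 0 0 0 -0.06" --pt "0.54 -0.945 0 0 0 -0.08"

```text
time_s: 2.8
tool_pos: [496.7, 230.3, 405.0]
tool_rot: [3.141, 0.0, 2.305]
wrist_force: [0.6, 0.8, 0.1]
finger_gap: 85.2
finger_force: 0.0
```

jog_arm --pt "0.18 -0.32 0 0 0 -0.03" --pt "0.36 -0.64 0 0 0 -0.06" --pt "0.54 -0.945 0 0 0 -0.08" --pt "0.54 -0.945 0 0 0 -0.08" --pt "0.54 -0.945 0 0 0 -0.08"

```text
time_s: 3.42
tool_pos: [560.6, 118.7, 404.6]
tool_rot: [-3.142, -0.001, 2.181]
wrist_force: [-0.3, -0.2, -0.5]
finger_gap: 85.3
finger_force: 0.0
```

Run:
```python
from h import *
p=wristcam(); save(p,"w1.png",s=1.5); np.savez("w1.npz",image=p["image"],R=p["R"],t=p["t"],mtx=p["mtx"])
print(np.array(p["mount"]).round(3).tolist())
for n in ["socket","riser"]:
    print(n,[(np.round(r["point"]).tolist(),round(r["score"],2),np.round(proj(p,r["point"])).tolist()) for r in arm.mark_of(n,p)[:4]])
print(proj(p,[557,119,54]))
```

```text
[[-0.0, -0.951, -0.309, 78.975], [1.0, -0.0, 0.0, -0.087], [-0.0, -0.309, 0.951, 30.256], [0.0, 0.0, 0.0, 1.0]]
socket [([555.0, 121.0, 56.0], 0.72, [257.0, 160.0])]
riser [([581.0, 38.0, -0.0], 0.58, [237.0, 216.0])]
[257.51813858 162.2138435 ]
```

View pics/w1.png

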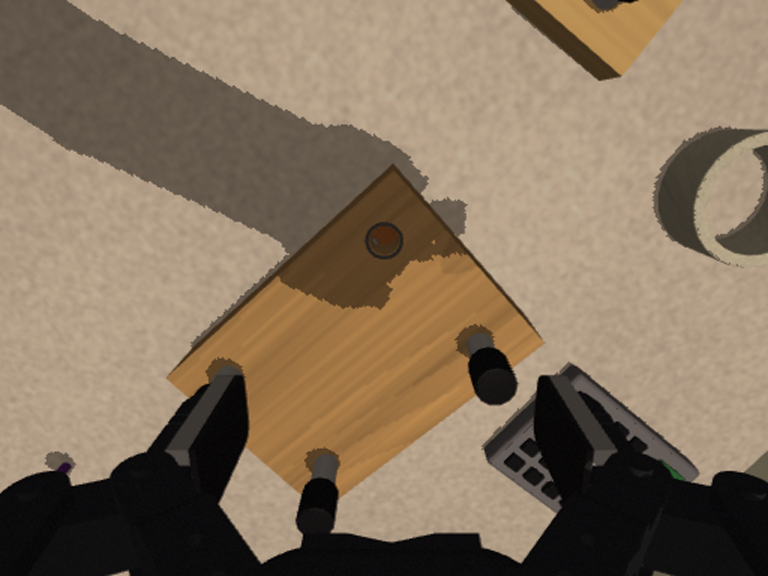

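The picture shows the socket ring at (384,240), i.e. (256,160) unscaled, agreeing with (556,120). I'm moving on to the rod.

jog_arm --pt "-0.11 -0.45 0 0 0 -0.04" --pt "-0.22 -0.905 0 0 0 -0.08"

```text
time_s: 3.82
tool_pos: [534.0, 10.0, 404.6]
tool_rot: [3.141, -0.0, 2.057]
wrist_force: [1.6, -0.3, 0.6]
finger_gap: 85.4
finger_force: 0.0
```

jog_arm --pt "-0.11 -0.45 0 0 0 -0.04" --pt "-0.22 -0.905 0 0 0 -0.08"

```text
time_s: 4.08
tool_pos: [507.6, -99.4, 404.9]
tool_rot: [3.141, 0.0, 1.929]
wrist_force: [0.7, -0.1, 0.5]
finger_gap: 85.4
finger_force: 0.0
```

jog_arm --pt "-0.11 -0.45 0 0 0 -0.04" --pt "-0.22 -0.905 0 0 0 -0.08"

```text
time_s: 4.32
tool_pos: [481.4, -208.1, 404.9]
tool_rot: [3.141, -0.0, 1.804]
wrist_force: [0.6, -0.7, -0.2]
finger_gap: 85.6
finger_force: 0.0
```

jog_arm --pt "-0.11 -0.45 0 0 0 -0.04" --pt "-0.22 -0.905 0 0 0 -0.08" --pt "-0.22 -0.905 0 0 0 -0.08" --pt "-0.22 -0.905 0 0 0 -0.08" --pt "-0.22 -0.905 0 0 0 -0.08"

```text
time_s: 4.95
tool_pos: [456.0, -314.5, 404.6]
tool_rot: [3.141, -0.001, 1.681]
wrist_force: [0.3, -0.5, 0.0]
finger_gap: 85.6
finger_force: 0.0
```

Run:
```python
from h import *
w=dict(np.load("w1.npz"))
g=w["image"].astype(int).sum(2); c=g[145:176,240:272]
ys,xs=np.nonzero(c<110); print(len(xs), "ring", (xs.min()+xs.max())/2+240,(ys.min()+ys.max())/2+145, xs.max()-xs.min(), np.sort(c.ravel())[[0,20,60,100,200]])
print("socket",ray(w,(256,160),54))
p=wristcam(); save(p,"w2.png",s=1.5); np.savez("w2.npz",image=p["image"],R=p["R"],t=p["t"],mtx=p["mtx"])
for n in ["rod_grip","holder_top"]:
    print(n,[(np.round(r["point"]).tolist(),round(r["score"],2),np.round(proj(p,r["point"])).tolist()) for r in arm.mark_of(n,p)[:4]])
```

```text
108 ring 255.5 160.5 23 [ 89  97 102 107 128]
socket [554.49072595 119.9821253   54.        ]
rod_grip [([456.0, -404.0, 91.0], 0.85, [250.0, 263.0]), ([454.0, -320.0, 105.0], 0.69, [257.0, 186.0]), ([446.0, -220.0, 91.0], 0.68, [261.0, 59.0])]
holder_top [([451.0, -313.0, 83.0], 0.95, [255.0, 170.0])]
```

View pics/w2.png

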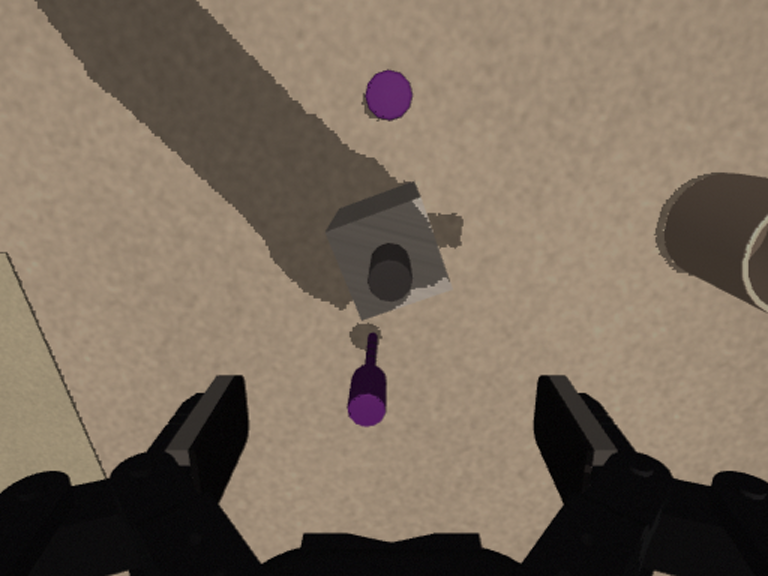

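Candidates in w2: grey grip in the aluminium block at (390,275), purple pins at (388,95) and (367,409). The grey one standing in the holder fits. One crop will confirm it.

Run:
```python
from h import *
w=dict(np.load("w2.npz")); save(w,"w2c.png",(200,110,320,220),5)
for uv in [(260,187.3),(259,186)]: print(ray(w,uv,125))
print("grip base", ray(w,(260,180),85))
```

```text
[ 456.00883491 -315.3889573   125.        ]
[ 455.10722027 -314.40546672  125.        ]
grip base [ 456.64779203 -321.18556601   85.        ]
```

View pics/w2c.png

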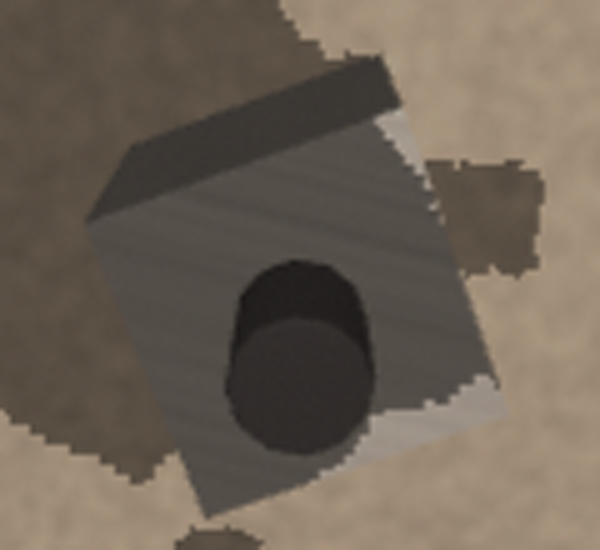

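jog_arm --pt "0 -0.007 -0.4 0 0 0" --pt "0 -0.007 -0.8 0 0 0" --pt "0 -0.007 -0.8 0 0 0"

```text
time_s: 5.48
tool_pos: [454.8, -315.9, 306.3]
tool_rot: [-3.137, -0.004, 1.679]
wrist_force: [-0.2, 0.4, -0.1]
finger_gap: 85.5
finger_force: 0.0
```

jog_arm --pt "0 0 -0.17 0 0 0" --pt "0 0 -0.35 0 0 0" --pt "0 0 -0.35 0 0 0" --pt "0 0 -0.35 0 0 0"

```text
time_s: 5.98
tool_pos: [455.7, -317.3, 268.3]
tool_rot: [3.14, 0.001, 1.678]
wrist_force: [0.6, 0.8, -0.5]
finger_gap: 85.4
finger_force: 0.0
```

Run:
```python
from h import *
w=dict(np.load("w2.npz")); print(ray(w,(260.2,172.7),85))
p=wristcam(); save(p,"w3.png",(150,150,400,384),2.4)
```

```text
[ 456.07466786 -314.33259718   85.        ]
```

View pics/w3.png

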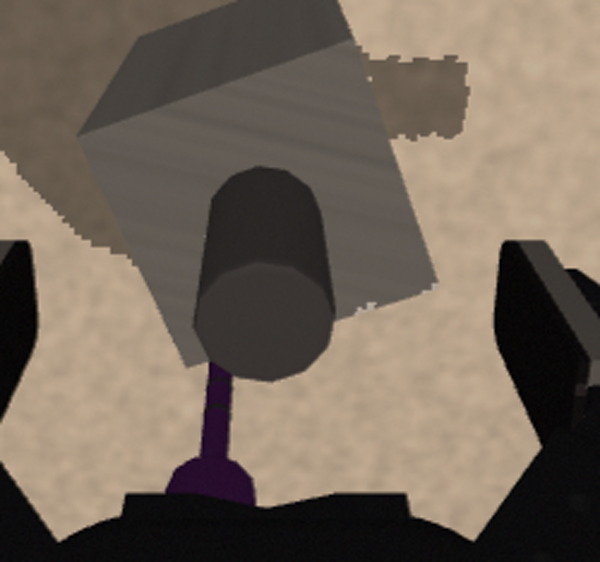

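The grey grip is centred between the fingers (disc at (265,322) in the crop, finger midpoint about 266). I'll check the other direction by ray before closing.

Run:
```python
from h import *
p=wristcam(); print(ray(p,(260.4,284.2),125), arm.read_state()["tool_pos"])
```

```text
[ 455.74606895 -314.98506944  125.        ] [ 455.62107263 -317.21196106  268.12026965]
```

jog_arm --pt "0 0.018 -0.025 0 0 0" --pt "0 0.018 -0.025 0 0 0" --pt "0 0.018 -0.025 0 0 0"

```text
time_s: 6.45
tool_pos: [455.2, -314.8, 263.7]
tool_rot: [-3.142, -0.0, 1.678]
wrist_force: [-0.5, -0.7, 0.1]
finger_gap: 85.2
finger_force: 0.0
```

jog_arm --pt "0 0 0 0 0 0" --pt "0 0 0 0 0 0" --pt "0 0 0 0 0 0" --pt "0 0 0 0 0 0" --pt "0 0 0 0 0 0" --pt "0 0 0 0 0 0" --pt "0 0 0 0 0 0" --pt "0 0 0 0 0 0" --grip 1

```text
time_s: 7.45
tool_pos: [455.2, -314.9, 263.8]
tool_rot: [3.141, 0.0, 1.678]
wrist_force: [-1.1, 0.2, 6.6]
finger_gap: 22.4
finger_force: 58.6
```

jog_arm --pt "0 0 0.2 0 0 0" --pt "0 0 0.45 0 0 0" --pt "0 0 0.75 0 0 0" --pt "0 0 0.75 0 0 0"

```text
time_s: 7.95
tool_pos: [455.7, -315.2, 355.6]
tool_rot: [3.138, 0.002, 1.678]
wrist_force: [-0.1, -0.2, -0.5]
finger_gap: 22.5
finger_force: 58.8
```

jog_arm --pt "0 0 0.25 0 0 0" --pt "0 0 0.45 0 0 0" --pt "0 0 0.45 0 0 0"

```text
time_s: 8.32
tool_pos: [455.4, -314.9, 408.0]
tool_rot: [3.14, 0.001, 1.678]
wrist_force: [-0.3, 0.5, -1.1]
finger_gap: 22.1
finger_force: 58.9
```

Run:
```python
from h import *
p=wristcam(); print(arm.read_state()["tool_pos"]); save(p,"w4.png",(150,150,400,384),2.4)
```

```text
[ 455.23958359 -314.5948861   407.00035943]
```

View pics/w4.png

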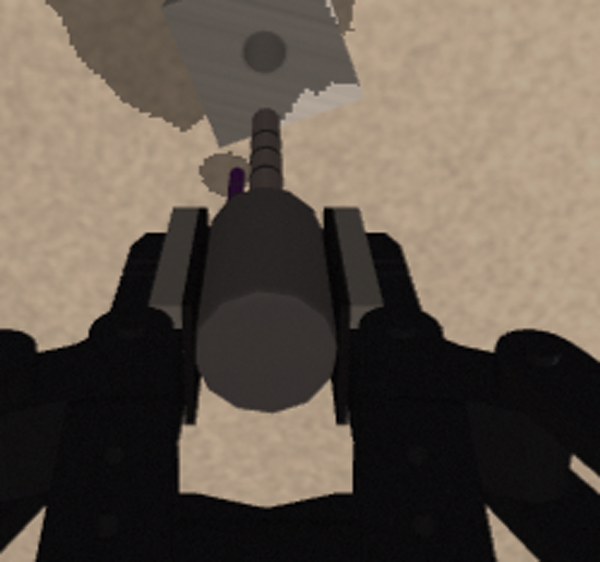

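Run:
```python
from h import *
p=wristcam(); print(arm.read_state()["tool_pos"],"hole",ray(p,(260.2,171.7),85),"tip",ray(p,(260.4,196.5),158))
```

```text
[ 455.10993716 -314.50012175  406.49268784] hole [ 455.26765929 -314.34640573   85.        ] tip [ 455.18420869 -312.58447175  158.        ]
```

jog_arm --pt "0.1 0.45 0 0 0 0" --pt "0.205 0.905 0 0 0 0"

```text
time_s: 8.68
tool_pos: [479.6, -205.3, 406.1]
tool_rot: [-3.14, -0.001, 1.676]
wrist_force: [1.7, -0.5, -1.7]
finger_gap: 22.9
finger_force: 58.9
```

jog_arm --pt "0.1 0.45 0 0 0 0" --pt "0.205 0.905 0 0 0 0"

```text
time_s: 8.93
tool_pos: [504.4, -95.8, 406.2]
tool_rot: [-3.14, -0.0, 1.678]
wrist_force: [1.9, -0.6, -1.8]
finger_gap: 22.8
finger_force: 58.9
```

jog_arm --pt "0.1 0.45 0 0 0 0" --pt "0.205 0.905 0 0 0 0"

```text
time_s: 9.18
tool_pos: [528.9, 12.8, 406.2]
tool_rot: [-3.14, 0.0, 1.678]
wrist_force: [0.0, 1.0, -0.0]
finger_gap: 22.5
finger_force: 58.9
```

jog_arm --pt "0.1 0.45 0 0 0 0" --pt "0.205 0.905 0 0 0 0" --pt "0.205 0.905 -0.2 0 0 0" --pt "0.205 0.905 -0.3 0 0 0" --pt "0.205 0.905 -0.3 0 0 0" --pt "0.205 0.905 -0.3 0 0 0"

```text
time_s: 9.93
tool_pos: [553.8, 118.6, 371.9]
tool_rot: [3.141, 0.0, 1.676]
wrist_force: [0.4, 0.1, -1.3]
finger_gap: 22.5
finger_force: 58.9
```

Run:
```python
from h import *
s=arm.read_state(); p=wristcam(); print(s["tool_pos"],s["tool_rot"],s["wrist_force"]); save(p,"w5.png",(150,50,400,284),2.4)
np.savez("w5.npz",image=p["image"],R=p["R"],t=p["t"],mtx=p["mtx"])
print(proj(p,[554.5,120,54]))
```

```text
[553.81319453 118.56785985 371.93888303] [3.14145869e+00 2.15015435e-04 1.67618943e+00] [ 0.36524937  0.10254271 -1.28572456]
[261.0271042  171.56594279]
```

View pics/w5.png

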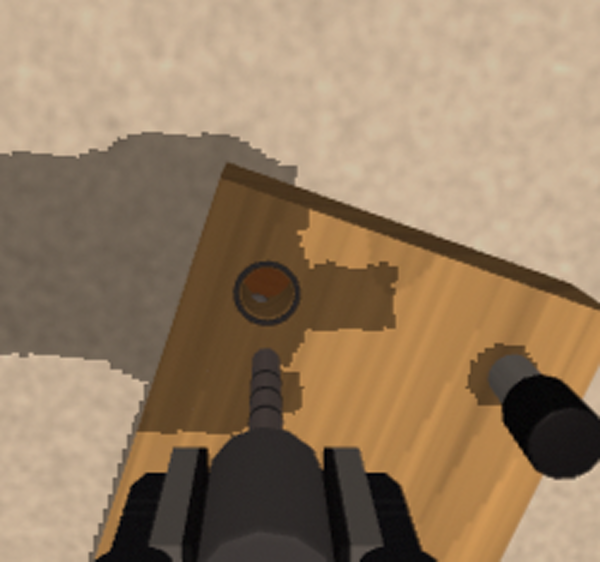

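The ring is at crop (267,293), within 1 mm of the prediction, and the rod tip lines up. I'm lowering to 3 mm above the shallowest possible floor.

jog_arm --pt "0.006 0 -0.2 0 0 0" --pt "0.006 0 -0.4 0 0 0" --pt "0.006 0 -0.5 0 0 0" --pt "0.006 0 -0.5 0 0 0"

```text
time_s: 10.48
tool_pos: [554.4, 119.2, 311.5]
tool_rot: [-3.141, 0.0, 1.677]
wrist_force: [-0.3, 0.1, -1.3]
finger_gap: 22.8
finger_force: 58.9
```

jog_arm --pt "0 0 -0.05 0 0 0" --pt "0 0 -0.1 0 0 0" --pt "0 0 -0.15 0 0 0" --pt "0 0 -0.19 0 0 0" --pt "0 0 -0.19 0 0 0" --pt "0 0 -0.19 0 0 0"

```text
time_s: 11.22
tool_pos: [554.4, 119.5, 288.9]
tool_rot: [3.142, 0.0, 1.678]
wrist_force: [-0.1, 0.9, -0.8]
finger_gap: 22.9
finger_force: 58.9
```

jog_arm --pt "0 0 -0.008 0 0 0" --pt "0 0 -0.016 0 0 0" --pt "0 0 -0.024 0 0 0" --pt "0 0 -0.032 0 0 0" --pt "0 0 -0.042 0 0 0" --pt "0 0 -0.042 0 0 0"

```text
time_s: 11.98
tool_pos: [554.4, 119.5, 283.7]
tool_rot: [-3.141, 0.0, 1.678]
wrist_force: [0.3, -0.3, -1.5]
finger_gap: 22.7
finger_force: 58.9
```

jog_arm --pt "0 0 -0.008 0 0 0" --pt "0 0 -0.016 0 0 0" --pt "0 0 -0.016 0 0 0"

```text
time_s: 12.35
tool_pos: [554.3, 119.5, 281.8]
tool_rot: [-3.141, 0.0, 1.678]
wrist_force: [-0.4, -1.0, -0.8]
finger_gap: 22.3
finger_force: 58.9
```

jog_arm --pt "0 0 -0.02 0 0 0" --pt "0 0 -0.04 0 0 0" --pt "0 0 -0.052 0 0 0" --pt "0 0 -0.052 0 0 0"

```text
time_s: 12.85
tool_pos: [554.4, 119.5, 275.5]
tool_rot: [-3.141, 0.0, 1.678]
wrist_force: [0.1, 0.8, -1.7]
finger_gap: 22.6
finger_force: 58.9
```

jog_arm --pt "0 0 -0.008 0 0 0" --pt "0 0 -0.016 0 0 0" --pt "0 0 -0.024 0 0 0" --pt "0 0 -0.03 0 0 0" --pt "0 0 -0.03 0 0 0"

```text
time_s: 13.48
tool_pos: [554.5, 119.5, 272.7]
tool_rot: [3.141, -0.0, 1.678]
wrist_force: [-1.5, -0.0, 7.8]
finger_gap: 22.9
finger_force: 59.8
```

Contact came at TCP z 272.7 with about 9 N, so the tip is at z = 24, the depth is 30 mm, and the medium post (90 mm) is right. I'm holding briefly, then raising.

jog_arm --pt "0 0 0 0 0 0" --pt "0 0 0 0 0 0" --pt "0 0 0 0 0 0" --pt "0 0 0 0 0 0"

```text
time_s: 13.98
tool_pos: [554.4, 119.5, 272.7]
tool_rot: [3.141, -0.0, 1.678]
wrist_force: [-2.1, 0.4, 7.4]
finger_gap: 22.5
finger_force: 59.8
```

jog_arm --pt "0 0 0.2 0 0 0" --pt "0 0 0.4 0 0 0" --pt "0 0 0.8 0 0 0" --pt "0 0 0.8 0 0 0"

```text
time_s: 14.48
tool_pos: [555.2, 119.4, 371.1]
tool_rot: [3.136, -0.001, 1.678]
wrist_force: [0.4, -0.7, -1.1]
finger_gap: 22.4
finger_force: 59.0
```

jog_arm --pt "0 0 0.3 0 0 0" --pt "0 0 0.3 0 0 0"

```text
time_s: 14.72
tool_pos: [554.7, 119.5, 405.4]
tool_rot: [3.139, -0.001, 1.678]
wrist_force: [-0.4, 0.1, -1.4]
finger_gap: 23.0
finger_force: 59.1
```

jog_arm --pt "-0.1 -0.45 0 0 0 0" --pt "-0.206 -0.904 0 0 0 0"

```text
time_s: 14.98
tool_pos: [529.0, 10.5, 402.6]
tool_rot: [-3.14, 0.0, 1.68]
wrist_force: [0.9, -0.2, -0.9]
finger_gap: 22.7
finger_force: 59.1
```

jog_arm --pt "-0.1 -0.45 0 0 0 0" --pt "-0.206 -0.904 0 0 0 0"

```text
time_s: 15.22
tool_pos: [504.1, -98.7, 402.8]
tool_rot: [-3.14, -0.0, 1.678]
wrist_force: [0.8, 0.0, -1.1]
finger_gap: 22.4
finger_force: 59.1
```

jog_arm --pt "-0.1 -0.45 0 0 0 0" --pt "-0.206 -0.904 0 0 0 0"

```text
time_s: 15.48
tool_pos: [479.5, -207.2, 402.7]
tool_rot: [-3.14, -0.001, 1.678]
wrist_force: [0.5, -0.4, -1.2]
finger_gap: 22.9
finger_force: 59.1
```

jog_arm --pt "-0.1 -0.45 0 0 0 0" --pt "-0.206 -0.904 0 0 0 0" --pt "-0.206 -0.904 -0.2 0 0 0" --pt "-0.206 -0.904 -0.35 0 0 0" --pt "-0.206 -0.904 -0.4 0 0 0" --pt "-0.206 -0.904 -0.4 0 0 0" --pt "-0.206 -0.904 -0.4 0 0 0"

```text
time_s: 16.35
tool_pos: [455.7, -314.3, 356.4]
tool_rot: [3.141, 0.0, 1.678]
wrist_force: [-0.3, 0.7, -1.0]
finger_gap: 22.6
finger_force: 59.1
```

Run:
```python
from h import *
s=arm.read_state(); p=wristcam(); print(s["tool_pos"],s["tool_rot"],s["wrist_force"]); save(p,"w6.png",(150,100,400,334),2.4)
np.savez("w6.npz",image=p["image"],R=p["R"],t=p["t"],mtx=p["mtx"])
print(proj(p,[455.3,-314.3,85]))
```

```text
[ 455.67995737 -314.34338773  356.4343548 ] [3.14110206e+00 4.33676413e-04 1.67816402e+00] [-0.26313493  0.7355697  -0.98754613]
[259.50212325 188.94525467]
```

View pics/w6.png

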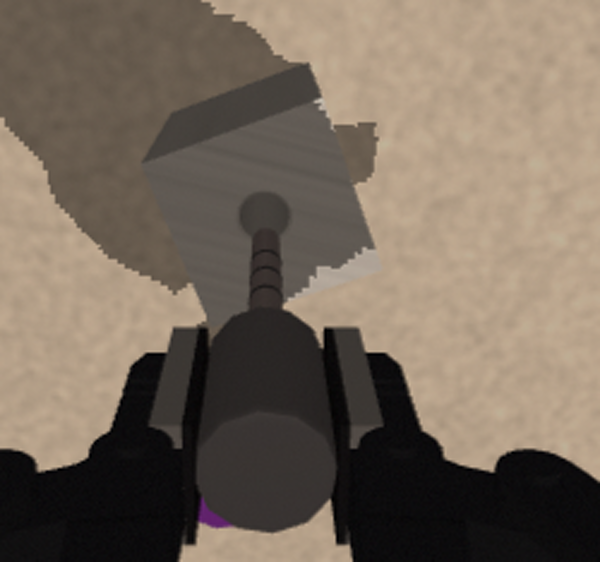

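The holder hole is at crop (265,214), where predicted, with the rod above it. I'm lowering it.

jog_arm --pt "-0.003 -0.003 -0.08 0 0 0" --pt "-0.003 -0.003 -0.2 0 0 0" --pt "-0.003 -0.003 -0.3 0 0 0" --pt "-0.003 -0.003 -0.4 0 0 0" --pt "-0.003 -0.003 -0.55 0 0 0" --pt "-0.003 -0.003 -0.68 0 0 0" --pt "-0.003 -0.003 -0.68 0 0 0"

```text
time_s: 17.27
tool_pos: [454.8, -314.6, 273.1]
tool_rot: [-3.14, -0.001, 1.678]
wrist_force: [1.7, 0.4, -0.7]
finger_gap: 22.4
finger_force: 59.1
```

jog_arm --pt "0 0 -0.03 0 0 0" --pt "0 0 -0.06 0 0 0" --pt "0 0 -0.08 0 0 0" --pt "0 0 -0.08 0 0 0"

```text
time_s: 17.77
tool_pos: [455.1, -314.7, 264.9]
tool_rot: [3.142, 0.0, 1.678]
wrist_force: [-0.1, 0.2, -1.8]
finger_gap: 22.6
finger_force: 59.1
```

jog_arm --pt "0 0 -0.005 0 0 0" --pt "0 0 -0.01 0 0 0" --pt "0 0 -0.01 0 0 0"

```text
time_s: 18.15
tool_pos: [455.1, -314.8, 263.9]
tool_rot: [3.141, 0.0, 1.678]
wrist_force: [-0.1, 0.6, 2.6]
finger_gap: 22.3
finger_force: 59.5
```

jog_arm --pt "0 0 0 0 0 0" --pt "0 0 0 0 0 0" --pt "0 0 0 0 0 0" --pt "0 0 0 0 0 0" --pt "0 0 0 0 0 0" --pt "0 0 0 0 0 0" --grip 0

```text
time_s: 18.9
tool_pos: [455.1, -314.7, 263.7]
tool_rot: [-3.142, 0.0, 1.678]
wrist_force: [-0.6, 0.1, -0.0]
finger_gap: 85.5
finger_force: 0.0
```

Run:
```python
from h import *
p=wristcam(); print(arm.read_state()["tool_pos"],[(np.round(r["point"]).tolist(),round(r["score"],2)) for r in arm.mark_of("rod_grip",p)[:4]])
```

```text
[ 455.11589707 -314.74286297  263.66011319] [([446.0, -222.0, 91.0], 0.83), ([452.0, -319.0, 106.0], 0.73)]
```

jog_arm --pt "0 0 0.15 0 0 0" --pt "0 0 0.4 0 0 0" --pt "0 0 0.8 0 0 0"

```text
time_s: 19.38
tool_pos: [454.9, -314.5, 359.7]
tool_rot: [-3.139, -0.001, 1.678]
wrist_force: [0.8, -0.3, 0.0]
finger_gap: 85.2
finger_force: 0.0
```

jog_arm --pt "0 0 0.37 0 0 0"

```text
time_s: 19.5
tool_pos: [455.0, -314.7, 405.5]
tool_rot: [-3.141, 0.0, 1.678]
wrist_force: [0.7, -0.6, 0.1]
finger_gap: 85.4
finger_force: 0.0
```

jog_arm --pt "0.037 0.44 0 0 0 0.075" --pt "0.075 0.883 0 0 0 0.15"

```text
time_s: 19.75
tool_pos: [464.0, -207.8, 404.8]
tool_rot: [3.14, 0.001, 1.916]
wrist_force: [0.7, -0.2, 0.1]
finger_gap: 85.0
finger_force: 0.0
```

jog_arm --pt "0.037 0.44 0 0 0 0.075" --pt "0.075 0.883 0 0 0 0.15"

```text
time_s: 20.0
tool_pos: [473.0, -101.2, 404.3]
tool_rot: [3.141, 0.0, 2.153]
wrist_force: [2.2, -0.3, -0.2]
finger_gap: 85.2
finger_force: 0.0
```

jog_arm --pt "0.037 0.44 0 0 0 0.075" --pt "0.075 0.883 0 0 0 0.15"

```text
time_s: 20.25
tool_pos: [482.0, 4.8, 404.3]
tool_rot: [3.141, 0.0, 2.388]
wrist_force: [0.3, 0.1, 0.5]
finger_gap: 85.5
finger_force: 0.0
```

jog_arm --pt "0.037 0.44 0 0 0 0.075" --pt "0.075 0.883 0 0 0 0.15"

```text
time_s: 20.5
tool_pos: [491.0, 110.7, 404.3]
tool_rot: [3.141, 0.0, 2.624]
wrist_force: [1.2, -0.5, 0.4]
finger_gap: 85.9
finger_force: 0.0
```

jog_arm --pt "0.037 0.44 0 0 0 0.075" --pt "0.075 0.883 0 0 0 0.15"

```text
time_s: 20.75
tool_pos: [500.0, 216.7, 404.2]
tool_rot: [3.141, 0.0, 2.86]
wrist_force: [1.1, 0.5, -0.6]
finger_gap: 85.7
finger_force: 0.0
```

jog_arm --pt "0.037 0.44 0 0 0 0.075" --pt "0.075 0.883 0 0 0 0.15" --pt "0.075 0.883 0 0 0 0.15" --pt "0.075 0.883 0 0 0 0.15" --pt "0.075 0.883 0 0 0 0.15"

```text
time_s: 21.38
tool_pos: [509.3, 319.6, 404.1]
tool_rot: [-3.141, 0.0, 3.089]
wrist_force: [-0.1, 0.2, 0.1]
finger_gap: 85.7
finger_force: 0.0
```

Run:
```python
from h import *
s=arm.read_state(); p=wristcam(); print(s["tool_pos"],s["tool_rot"]); save(p,"w7.png",s=1.5)
np.savez("w7.npz",image=p["image"],R=p["R"],t=p["t"],mtx=p["mtx"])
for n in ["post_short_mid","post_medium_mid","post_long_mid","rack"]:
    print(n,[(np.round(r["point"]).tolist(),round(r["score"],2),np.round(proj(p,r["point"])).tolist()) for r in arm.mark_of(n,p)[:4]])
```

```text
[509.30400226 319.5559655  404.11083584] [-3.14074486e+00  4.45247141e-05  3.08925775e+00]
post_short_mid [([576.0, 319.0, 56.0], 0.93, [263.0, 226.0]), ([439.0, 320.0, 11.0], 0.4, [258.0, 90.0]), ([581.0, 35.0, 2.0], 0.24, [31.0, 224.0])]
post_medium_mid [([507.0, 324.0, 63.0], 0.84, [265.0, 165.0])]
post_long_mid []
rack [([508.0, 320.0, 2.0], 0.57, [261.0, 152.0]), ([583.0, 35.0, 1.0], 0.34, [32.0, 224.0])]
```

View pics/w7.png

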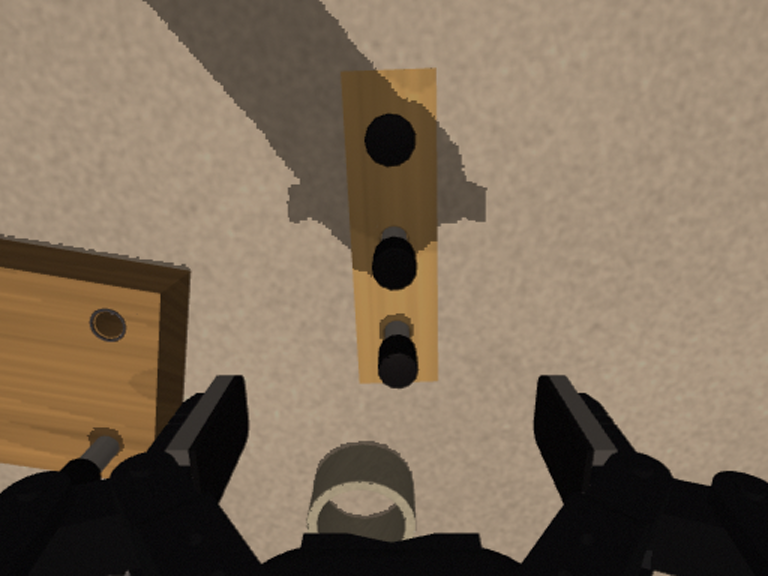

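The caps are at (390,140), (394,265) and (397,365). I'll check their lengths from cap spacing and apparent width, with the black blobs measured by script.

Run:
```python
from h import *
w=dict(np.load("w7.npz")); g=w["image"].astype(int).sum(2)
n,l,st,ce=cv2.connectedComponentsWithStats((g<75).astype(np.uint8))
for i in range(1,n):
    if st[i,4]>150 and st[i,1]<240 and 200<ce[i,0]<320:
        x,y,ww,hh,a=st[i]; print(st[i],ce[i].round(1))
        rows=[(l[r]==i).sum() for r in range(y,y+hh)]; print(rows[::3])
        d=max(rows[len(rows)//3:]); u=(x+ww/2-.5); v=y+hh-.5-d/2*0.95
        for top in (94,106,118):
            P=ray(w,(u,v),top); e=[proj(w,P+np.array([0,s,0]))[0] for s in (-13,13)]
            print(top,P.round(1),"exp width",round(abs(e[0]-e[1]),1),"seen",d)
```

```text
[243  76  34  35 919] [259.6  92.9]
[np.int64(8), np.int64(20), np.int64(26), np.int64(30), np.int64(32), np.int64(34), np.int64(34), np.int64(32), np.int64(30), np.int64(27), np.int64(22), np.int64(13)]
94 [440.9 322.   94. ] exp width 32.0 seen 34
106 [440.4 322.  106. ] exp width 33.4 seen 34
118 [440.  322.1 118. ] exp width 35.0 seen 34
[248 158  29  35 817] [262.3 175.1]
[np.int64(7), np.int64(18), np.int64(24), np.int64(26), np.int64(28), np.int64(28), np.int64(29), np.int64(29), np.int64(28), np.int64(26), np.int64(22), np.int64(11)]
94 [512.3 320.4  94. ] exp width 29.5 seen 29
106 [508.8 320.5 106. ] exp width 30.9 seen 29
118 [505.3 320.6 118. ] exp width 32.3 seen 29
[252 223  26  35 729] [264.6 240.5]
[np.int64(4), np.int64(16), np.int64(21), np.int64(24), np.int64(24), np.int64(25), np.int64(25), np.int64(26), np.int64(25), np.int64(24), np.int64(20), np.int64(13)]
94 [577.3 319.4  94. ] exp width 27.6 seen 26
106 [571.  319.6 106. ] exp width 28.9 seen 26
118 [564.7 319.8 118. ] exp width 30.2 seen 26
```

Spacing of 68.5/68.5 mm and the falling widths fit long–medium–short (x = 440, 509, 577). The medium post is in the middle at (508.8,320.5). I'm descending on it.

jog_arm --pt "-0.003 0.006 -0.3 0 0 0" --pt "-0.003 0.006 -0.65 0 0 0" --pt "-0.003 0.006 -0.65 0 0 0" --pt "-0.003 0.006 -0.65 0 0 0"

```text
time_s: 22.12
tool_pos: [509.2, 321.9, 327.2]
tool_rot: [3.141, 0.001, 3.091]
wrist_force: [-0.2, 0.3, -0.2]
finger_gap: 85.3
finger_force: 0.0
```

Run:
```python
from h import *
s=arm.read_state(); w=wristcam(); print(s["tool_pos"],s["tool_rot"]); g=w["image"].astype(int).sum(2)
uv=proj(w,[508.8,320.5,106]); print("pred",uv, "hold axis at z106", proj(w,[s["tool_pos"][0],s["tool_pos"][1],106]))
n,l,st,ce=cv2.connectedComponentsWithStats((g<75).astype(np.uint8))
for i in range(1,n):
    if st[i,4]>300 and 150<ce[i,0]<360:
        x,y,ww,hh,a=st[i]; d=ww; u=x+ww/2-.5; v=y+hh-.5-d/2*.95
        print(st[i],ray(w,(u,v),106).round(1))
```

```text
[509.23281473 321.85884361 327.20281733] [3.14104316e+00 8.23451721e-04 3.09122724e+00]
pred [258.22041607 213.64882354] hold axis at z106 [260.44215146 214.19201063]
[ 231   73   48   50 1855] [440.4 322.  106. ]
[ 239  182   40   50 1586] [508.  320.7 106. ]
[    0   251   512   133 29225] [463.1 321.3 106. ]
[ 246  263   34   49 1354] [568.5 320.3 106. ]
```

jog_arm --pt "-0.006 -0.01 -0.2 0 0 0" --pt "-0.006 -0.01 -0.4 0 0 0" --pt "-0.006 -0.01 -0.55 0 0 0" --pt "-0.006 -0.01 -0.66 0 0 0" --pt "-0.006 -0.01 -0.66 0 0 0" --pt "-0.006 -0.01 -0.66 0 0 0"

```text
time_s: 22.92
tool_pos: [508.3, 320.7, 247.4]
tool_rot: [3.141, 0.001, 3.091]
wrist_force: [0.6, 0.4, 0.2]
finger_gap: 85.4
finger_force: 0.0
```

jog_arm --pt "0 0 0 0 0 0" --pt "0 0 0 0 0 0" --pt "0 0 0 0 0 0" --pt "0 0 0 0 0 0" --pt "0 0 0 0 0 0" --pt "0 0 0 0 0 0" --pt "0 0 0 0 0 0" --pt "0 0 0 0 0 0" --grip 1

```text
time_s: 23.92
tool_pos: [508.2, 320.6, 247.2]
tool_rot: [3.141, 0.0, 3.092]
wrist_force: [-0.2, 0.0, 5.6]
finger_gap: 24.5
finger_force: 58.6
```

jog_arm --pt "0 0 0.1 0 0 0" --pt "0 0 0.25 0 0 0" --pt "0 0 0.5 0 0 0" --pt "0 0 0.8 0 0 0" --pt "0 0 0.95 0 0 0"

```text
time_s: 24.55
tool_pos: [508.2, 320.5, 364.1]
tool_rot: [3.14, 0.003, 3.091]
wrist_force: [-0.5, -0.6, -1.6]
finger_gap: 24.4
finger_force: 58.8
```

jog_arm --pt "0.1 -0.42 0 0 0 0" --pt "0.19 -0.84 0 0 0 0"

```text
time_s: 24.8
tool_pos: [530.9, 219.0, 362.5]
tool_rot: [3.141, 0.002, 3.093]
wrist_force: [1.2, -0.7, 0.0]
finger_gap: 24.3
finger_force: 58.9
```

jog_arm --pt "0.1 -0.42 0 0 0 0" --pt "0.195 -0.84 0 0 0 0" --pt "0.195 -0.84 0 0 0 0" --pt "0.195 -0.84 0 0 0 0" --pt "0.195 -0.84 0 0 0 0"

```text
time_s: 25.42
tool_pos: [554.0, 120.3, 361.3]
tool_rot: [3.141, 0.0, 3.094]
wrist_force: [1.0, 0.9, -0.6]
finger_gap: 24.3
finger_force: 59.0
```

```bash
cat > ring.py <<'E'
from h import *
def ring(w,guess,name=None):
    """ring centre: best circle template of radius ~9.6-10.6mm projected at z=54, darkest contrast"""
    g=cv2.cvtColor(w["image"],cv2.COLOR_RGB2GRAY).astype(np.float32)
    a=np.linspace(0,2*np.pi,90,endpoint=False); best=None
    def samp(cx,cy,r):
        P=np.stack([cx+r*np.cos(a),cy+r*np.sin(a),np.full_like(a,54)]); c=w["R"]@P+np.array(w["t"])[:,None]; u=w["mtx"]@c; u=(u[:2]/u[2]).astype(np.float32)
        return cv2.remap(g,u[0][None],u[1][None],cv2.INTER_LINEAR)[0]
    for r in (10,10.5,11,11.5):
        for dx in np.arange(-6,6.1,.25):
            for dy in np.arange(-6,6.1,.25):
                x,y=guess[0]+dx,guess[1]+dy
                sc=np.minimum(samp(x,y,r+2)-samp(x,y,r),25).mean()
                if best is None or sc>best[0]: best=(sc,x,y,r)
    return tuple(np.round(best,2))
E
python3 - <<'E'
from ring import *
for n in ("w1","w5","w7"): print(n,ring(dict(np.load(n+".npz")),(554.5,120)))
s=arm.read_state(); w=wristcam(); np.savez("w8.npz",image=w["image"],R=w["R"],t=w["t"],mtx=w["mtx"])
print(s["tool_pos"],s["tool_rot"],s["finger_gap"]); print("now",ring(w,(554.5,120)),proj(w,[554.5,120,54]))
E
```

```text
w1 (np.float64(25.0), np.float64(554.25), np.float64(119.5), np.float64(11.5))
w5 (np.float64(25.0), np.float64(554.0), np.float64(119.25), np.float64(11.5))
w7 (np.float64(25.0), np.float64(554.25), np.float64(119.0), np.float64(11.5))
[553.95718805 120.3393603  361.3278452 ] [3.14085414e+00 4.06010909e-04 3.09363258e+00] 24.293942128092187
now (np.float64(25.0), np.float64(554.25), np.float64(119.5), np.float64(11.5)) [259.98890355 176.87945612]
```

```bash
sed -i 's/np.minimum(samp(x,y,r+2)-samp(x,y,r),25).mean()/-samp(x,y,r).mean()/' ring.py
python3 - <<'E'
from ring import *
for n in ("w1","w5","w7","w8"): print(n,[float(v) for v in ring(dict(np.load(n+".npz")),(554.5,120))])
E
```

```text
w1 [-34.51, 554.25, 119.5, 11.5]
w5 [-38.23, 554.25, 119.75, 11.5]
w7 [-50.17, 555.5, 118.25, 10.0]
w8 [-39.88, 554.5, 119.75, 11.5]
```

jog_arm --pt "0.002 -0.005 -0.2 0 0 0" --pt "0.002 -0.005 -0.4 0 0 0" --pt "0.002 -0.005 -0.61 0 0 0" --pt "0.002 -0.005 -0.61 0 0 0" --pt "0.002 -0.005 -0.61 0 0 0"

```text
time_s: 26.1
tool_pos: [554.6, 119.0, 288.3]
tool_rot: [3.141, 0.0, 3.093]
wrist_force: [0.1, -0.1, -1.0]
finger_gap: 24.6
finger_force: 58.9
```

Run:
```python
from ring import *
s=arm.read_state(); print(s["tool_pos"],s["tool_rot"],s["wrist_force"])
w=wristcam(); save(w,"w9.png",(180,140,340,384),3); print([float(v) for v in ring(w,(554.5,120))])
```

```text
[554.61725057 119.01361378 288.31071105] [3.14138757e+00 4.12429037e-04 3.09256555e+00] [ 0.07074481 -0.11613777 -1.02043849]
[-53.62, 554.75, 119.75, 11.5]
```

jog_arm --pt "-0.002 0.005 0 0 0 0" --pt "-0.002 0.005 0 0 0 0" --pt "-0.002 0.005 -0.02 0 0 0" --pt "-0.002 0.005 -0.03 0 0 0" --pt "-0.002 0.005 -0.04 0 0 0" --pt "-0.002 0.005 -0.04 0 0 0"

```text
time_s: 26.9
tool_pos: [554.1, 119.1, 282.7]
tool_rot: [3.142, -0.001, 3.092]
wrist_force: [-1.2, 1.0, -1.0]
finger_gap: 24.4
finger_force: 58.8
```

jog_arm --pt "0 0 -0.01 0 0 0" --pt "0 0 -0.02 0 0 0" --pt "0 0 -0.02 0 0 0"

```text
time_s: 27.28
tool_pos: [554.1, 119.1, 280.3]
tool_rot: [3.142, -0.0, 3.092]
wrist_force: [-0.0, 1.2, -0.3]
finger_gap: 24.7
finger_force: 58.8
```

The foot is inside the socket with almost no side force. I'm continuing to just above the catch.

jog_arm --pt "0 0 -0.02 0 0 0" --pt "0 0 -0.04 0 0 0" --pt "0 0 -0.06 0 0 0" --pt "0 0 -0.08 0 0 0" --pt "0 0 -0.1 0 0 0" --pt "0 0 -0.12 0 0 0" --pt "0 0 -0.12 0 0 0"

```text
time_s: 28.15
tool_pos: [554.1, 119.1, 265.7]
tool_rot: [-3.142, -0.0, 3.092]
wrist_force: [-2.0, 2.1, -2.2]
finger_gap: 24.4
finger_force: 58.9
```

jog_arm --pt "0 0 -0.01 0 0 0" --pt "0 0 -0.02 0 0 0" --pt "0 0 -0.03 0 0 0" --pt "0 0 -0.04 0 0 0" --pt "0 0 -0.04 0 0 0"

```text
time_s: 28.78
tool_pos: [554.2, 119.1, 261.3]
tool_rot: [3.141, 0.0, 3.092]
wrist_force: [-3.7, 3.8, 1.6]
finger_gap: 24.7
finger_force: 59.3
```

jog_arm --pt "-0.003 0.004 -0.008 0 0 0" --pt "-0.003 0.004 -0.016 0 0 0" --pt "-0.003 0.004 -0.024 0 0 0" --pt "-0.003 0.004 -0.024 0 0 0"

```text
time_s: 29.28
tool_pos: [554.0, 119.3, 258.8]
tool_rot: [3.142, 0.001, 3.091]
wrist_force: [-3.8, 2.2, 7.1]
finger_gap: 24.5
finger_force: 60.1
```

jog_arm --pt "0 0 -0.008 0 0 0" --pt "0 0 -0.016 0 0 0" --pt "0 0 -0.016 0 0 0"

```text
time_s: 29.65
tool_pos: [553.9, 119.3, 256.5]
tool_rot: [-3.142, 0.0, 3.092]
wrist_force: [-2.4, 2.6, 1.3]
finger_gap: 24.7
finger_force: 59.3
```

The force rose to about 8 N and then dropped, so the post is past the catch. About 1.3 mm remains to the floor.

jog_arm --pt "0 0 -0.006 0 0 0" --pt "0 0 -0.011 0 0 0" --pt "0 0 -0.011 0 0 0"

```text
time_s: 30.02
tool_pos: [554.0, 119.3, 255.2]
tool_rot: [-3.141, 0.0, 3.091]
wrist_force: [-3.7, 2.3, 1.6]
finger_gap: 24.6
finger_force: 59.7
```

jog_arm --pt "0 0 -0.004 0 0 0" --pt "0 0 -0.004 0 0 0"

```text
time_s: 30.28
tool_pos: [554.0, 119.3, 255.2]
tool_rot: [-3.142, 0.001, 3.091]
wrist_force: [-4.0, 2.5, 8.1]
finger_gap: 24.6
finger_force: 60.2
```

The TCP stays at 255.2 (the computed home height) while the force rises, so the post is on the floor. I'm releasing and backing off.

jog_arm --pt "0 0 0 0 0 0" --pt "0 0 0 0 0 0" --pt "0 0 0 0 0 0" --pt "0 0 0 0 0 0" --pt "0 0 0 0 0 0" --pt "0 0 0 0 0 0" --grip 0

```text
time_s: 31.02
tool_pos: [553.9, 119.4, 254.7]
tool_rot: [-3.142, 0.0, 3.092]
wrist_force: [0.0, -0.2, 0.1]
finger_gap: 85.6
finger_force: 0.0
```

jog_arm --pt "0 0 0.1 0 0 0" --pt "0 0 0.3 0 0 0" --pt "0 0 0.7 0 0 0" --pt "0 0 1.0 0 0 0" --pt "0 0 1.0 0 0 0"

```text
time_s: 31.65
tool_pos: [554.4, 119.5, 378.3]
tool_rot: [3.14, 0.006, 3.091]
wrist_force: [0.7, 0.7, 0.4]
finger_gap: 85.1
finger_force: 0.0
```

Run:
```python
from h import *
s=arm.read_state(); print(s["tool_pos"],s["wrist_force"],s["finger_gap"])
p=arm.read_camera("scene")
for n in ["post_medium_mid","rod_grip"]: print(n,[(np.round(r["point"]).tolist(),round(r["score"],2)) for r in arm.mark_of(n,p)[:4]])
w=wristcam(); g=w["image"].astype(int).sum(2)
n,l,st,ce=cv2.connectedComponentsWithStats((g<75).astype(np.uint8))
for i in range(1,n):
    if st[i,4]>300:
        x,y,ww,hh,a=st[i]; print(st[i],ray(w,(x+ww/2-.5,y+hh-.5-ww/2*.95),114).round(1))
```

```text
[554.36486255 119.47183071 378.27298758] [0.70138454 0.73514814 0.42074067] 85.08750956517946
post_medium_mid [([555.0, 122.0, 72.0], 0.79), ([438.0, 321.0, 70.0], 0.69)]
rod_grip [([443.0, -227.0, 86.0], 0.56), ([450.0, -402.0, 88.0], 0.49), ([459.0, -315.0, 110.0], 0.41)]
[  37  136   54   39 1561] [513.1 -17.5 114. ]
[ 243  170   34   41 1111] [553.7 118.4 114. ]
[ 474  180   38   38 1051] [566.2 289.8 114. ]
[  40  249   48   43 1344] [608.2 -39.9 114. ]
[    0   251   512   133 29704] [513.8 117.7 114. ]
[ 225  276   30   44 1082] [649.4  97.1 114. ]
```

```bash
python3 -c "
from station import arm
print(arm.job_done())"
```

```text
the job is handed in; nothing more can be done
None
```

The job is handed in (no verdict was returned): the rod felt the socket at 30 mm deep and is back upright in its holder, and the medium 90 mm post is pressed past the catch onto the floor and released, at 31.7 s of the 72 s limit.

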